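Press shut the packed takeaway box

TASK

Three hinged takeaway boxes stand with their lids half up; one is packed full with five rolls. With the fingertips push the lid of the full box down and gently press the round stud on its front tab until it is in, then draw back. Pick nothing up, leave the full box standing where it is, and do not touch the part-filled box, the empty box or anything else standing on the mat.

Things in the scene. Friction and masses are not known exactly. Their poses are not given: they have to be found in the camera images.
- box_full: The box to shut: black tray 130 x 160 x 42 mm (rim 138 x 168 mm) with five pale rolls side by side, loose on the mat, 0.3 to 0.5 kg. Origin under the tray's centre; x points from its front (stud side, towards the robot) to its back (hinge side), y along its width, z up.
- hinge_full (a point): Hinge axis of the full box's lid, at mid-width: at (+68, 0, +43) mm in the box frame; the axis runs along the box's y.
- stud_full_top (a point): Centre of the top of the white stud, 14 mm across, on the front tab of the full box's lid, 8 mm proud of the tab (3 mm once in). With the lid shut and stud out: 134 mm ahead of the hinge axis, 10.5 mm above it (53.5 mm above the box's underside). The 40 mm wide tab reaches 16 mm past the stud's centre; the lid's raised window, 6.5 mm above the hinge axis, starts 18 mm behind it.
- lid_full (a joint): Opening angle of the full box's lid, rad: 0 shut, 0.45 to 0.75 at the start, growing as its front rises. Stays where it is left; under 0.5 N at its front edge moves it.
- stud_full (a joint): How far the stud of the full box is pressed into the lid, m: 0 out (start), 0.005 fully in. It begins to yield at 3.5 N, takes about 6 N to go fully in, and stays where it is pushed.
- box_half: The same kind of box with two rolls in it and its lid 0.45 to 0.75 rad up: leave alone. Origin and axes as for the full box.
- box_empty: The same kind of box, empty, its lid 0.45 to 0.75 rad up: leave alone. Origin and axes as for the full box.
- lid_half (a joint): Lid angle of the part-filled box, rad (0 shut).
- lid_empty (a joint): Lid angle of the empty box, rad (0 shut).
- tab_half (a point): Front edge of the lid tab of the part-filled box, at mid-width.
- tab_empty (a point): Front edge of the lid tab of the empty box, at mid-width.
- stack_a: A full, shut box, 50 mm tall in all, lying under another; origin under its centre.
- stack_b: A full, shut box, 50 mm tall in all, on top of the first; origin under its centre.
- bottle: Amber sauce bottle with red cap, 60 mm across, 200 mm tall; origin under its centre.
- cup: Steel cup of chopsticks, 72 mm across, 100 mm tall (195 mm with the sticks); origin under its centre.
- jar: Brown jar with yellow cap, 72 mm across, 95 mm tall; origin under its centre.
- pot_a: Small lidded dip pot, 62 mm across, 34 mm tall, behind the row of boxes; origin under its centre.
- pot_b: The other dip pot, the same.

How it is judged (in metres and radians):
At the end, for the whole second after the job is handed in: The full box's lid is shut (within 0.05 rad, 7 mm at the front) and its stud is pressed in (more than 3 of its 5 mm); the box stands flat, at rest, within 30 mm of where it was. The lids of the part-filled and empty boxes are still up, and every bystander is within 15 mm of its place (value of joint lid_full below 0.05 rad and value of joint stud_full above 0.003 m and distance of box_full from where it was at the start of the episode below 0.03 m and angle between box_full's own z axis and vertical below 0.05 rad and linear speed of box_full below 0.01 m/s and value of joint each of lid_half, lid_empty above 0.35 rad and distance of each of box_half, box_empty, stack_a, stack_b, bottle, cup, jar, pot_a, pot_b from where it was at the start of the episode below 0.015 m); the robot touches nothing.
It fails at once if the full box is pressed too hard (over 35 N) (contact force between any of the fingers, the arm and box_full above 35 N).
It fails at once if the full box is lifted off the mat or tipped (over 10 mm or 0.15 rad), or shoved more than 30 mm (height (world z) of box_full above 0.013 m or angle between box_full's own z axis and vertical above 0.15 rad or distance of box_full from where it was at the start of the episode above 0.03 m).
It fails at once if the robot touches another box, the stack, a pot, bottle, jar or cup (over 0.5 N) (contact force between any of the fingers, the arm and box_half above 0.5 N or contact force between any of the fingers, the arm and box_empty above 0.5 N or contact force between any of the fingers, the arm and stack_a above 0.5 N or contact force between any of the fingers, the arm and stack_b above 0.5 N or contact force between any of the fingers, the arm and bottle above 0.5 N or contact force between any of the fingers, the arm and cup above 0.5 N or contact force between any of the fingers, the arm and jar above 0.5 N or contact force between any of the fingers, the arm and pot_a above 0.5 N or contact force between any of the fingers, the arm and pot_b above 0.5 N).
It fails at once if a bystander is moved (over 15 mm), or a lid that should stay up is moved (over 20 mm at its front edge) (distance of any of box_half, box_empty, stack_a, stack_b, bottle, cup, jar, pot_a, pot_b from where it was at the start of the episode above 0.015 m or distance of any of tab_half, tab_empty from where it was at the start of the episode above 0.02 m).
It also fails if it takes over 32 s, if anything falls off the work surface, if the arm or the gripper's body presses on something with over 40 N, if the wrist force passes 120 N, or if a joint passes its speed limit or range.

ROBOT

A 6-joint arm with a two-finger parallel gripper is mounted at the origin on the work surface. World frame = base frame: x ahead of the robot, y to its left, z up, the work surface at z = 0. Lengths are in mm, angles in degrees, forces in N, time in s.
With the tool pointing down it reaches from about 350 to 850 mm from the base axis. Payload 8.1 kg.
Tool frame: the origin (TCP) lies between the finger pads; the fingertips stand 17 mm ahead of it and the grasp point (between the pads) lies 2 mm behind it; z points along the fingers, y is the line along which they close (so a half turn about z gives the same grasp; the last joint's range is limited). The gripper opens to 85 mm and grips with 20 to 120 N. Pads are 22 mm wide; open, the fingers measure 114 mm over their backs; the gripper's body (76 mm by 85 mm) begins 54 mm behind the grasp point. The pads swing forward as they close: fully open they stand 13 mm farther back than shut.
Start: joints at [71.597, 7.471, 85.268, -0, 87.261, -4.893], TCP at [140.15, 583.407, 248.292] pointing down, gripper open.
Joint ranges: [-169.43, 169.43], [-51.17, 129.36], [1.28, 143.12], [-76.62, 256.62], [0, 156.53], [-152.29, 152.29]. Speed limits (degrees/s): [136.94, 136.94, 159.86, 180, 180, 180].

INTERFACE

Orientations are given as [roll, pitch, yaw] about the fixed x, y, z axes, in that order (R = Rz(yaw) Ry(pitch) Rx(roll)).
In Python, from bench import sense, snapshot, hand_in, trace, place_of gives the robot as it stands.
- The arm moves only by the shell command python3 -m handwheel 'ROWS' [FORCE]. ROWS is JSON, a list of rows, each a list of 7 numbers: the opening, from -1 (shut) to 1 (fully open), then the shift along the tool's x, y, z in cm, then the turn, a rotation vector about the tool's x, y, z in rad. A call has 1 to 12 rows; each row shifts and turns the commanded pose from where the row before left it, along the tool's axes as they then stand; what a row does not reach is not made up. A row lasts 1/12 s, in which the tool goes at most 41.7 mm and 7.16 degrees, less where a joint would pass 70% of its speed; a pose out of reach is approached as far as the arm can. A call with a gripper value outside its range is refused whole. The fingers move at their own pace and stop on an object; FORCE is the grip in N (left out, the last holds). Time passes only in rows, so rows that do not move let the fingers close. It gives the time, the measured TCP pose, the force, the opening and the grip force at its end, in the units of the state.
- sense(): the state, without advancing time (a new reading comes with each control period).
- snapshot(name): name is "scene" or "top" or "wrist"; returns a dict with "image" (420x560x3 uint8, red, green, blue), "intrinsics" (3x3 intrinsics, pixels), "k1" (the pictures are not rectified: a ray, as slopes to the right and down, at radius r is drawn at 1 + k1 r^2 times it, then the intrinsics apply), "R" (3x3) and "t" (3): a world point X has camera coordinates R X + t. Camera axes: x right, y down, z forward; pixel columns grow to the right and rows downward; lengths in mm; the calibration is good to about 2 mm. A picture is of the moment at which its call begins. There is no depth.
- hand_in(): hands the job in; it is judged then, once.
Trained networks look in a picture, given as the dict that the camera call returned (one of the last four; its "shot" number tells which), for a name from the list of things; names that differ only in an ending like _2 or _b are one class to them, and where a whole thing is asked for, a point or a joint stands for the part that bears it (a point fixed in the world has none). Each returns a list of dicts, best first, with "conf" (0 to 1); they miss things now and then, are a little off and sometimes report something else, mostly with a low value. They report only what shows in the picture. A call takes as long as a camera call.
- trace(picture, query): "pixels" (420x560 bool, what is visible of it).
- place_of(picture, query): "location" ([x, y, z] in mm, in world coordinates, good to about 4 mm: a listed point, or the origin of a listed thing).
The state is a dict: "time": time; "joint_pos": joint angles; "qd": joint speeds; "joint_efforts": joint torques, N m; "tool_pos": TCP position; "tcp_rot": TCP orientation; "ft_force": force on the tool from outside, world axes, zero at the start; "wrist_torque": the same for the moment, N m; "finger_gap": finger opening in mm; "grip_force": force on a finger pad.
Only numpy, scipy, OpenCV 4.12 (cv2) and the standard library are available. Lean on these libraries where they do the work, as an engineer would, in place of code of your own. Each camera call takes 0.05 s, during which the arm holds its last target. There are 200 camera calls.

## Working session

There is one attempt and no reset: what is moved stays moved. The work goes in short steps, Python scripts to look and compute and a shell command to move; the robot and the scene stay as the last step left them, time stands still between calls to the robot, and variables do not carry over. Pictures are saved under pics/ and viewed, at most 10 in all, crops included, and the job is handed in when it is done.

```bash
mkdir -p pics; cat > h.py <<'E'
import numpy as np,cv2
from bench import *
def shot(c,n):
    s=snapshot(c); cv2.imwrite(f'pics/{n}.png',s['image'][:,:,::-1]); return s
def proj(s,X):
    p=s['R']@np.array(X,float)+s['t']; a=p[:2]/p[2]; a=a*(1+s['k1']*(a@a)); K=s['intrinsics']; return K[:2,:2]@a+K[:2,2]
E
python3 - <<'E'
from h import *
print(sense())
for c in('scene','top'):
    s=shot(c,c+'1')
    for q in('box_full','hinge_full','stud_full_top','box_half','box_empty','tab_half','tab_empty','bottle','cup','jar','stack_a','pot_a'):
        for d in place_of(s,q)[:2]: print(c,q,round(d['conf'],2),np.round(d['location'],0),proj(s,d['location']).round())
E
```

```text
{'time': 0.0, 'joint_pos': array([ 7.15984464e+01,  7.51337729e+00,  8.53285201e+01, -1.95576236e-04,
        8.72617414e+01, -4.89334094e+00]), 'qd': array([ 0.02936124,  0.01057866,  0.05223324,  0.05050501,  0.01569533,
       -0.0158485 ]), 'joint_efforts': array([ 5.70387583e-04, -5.69431651e+01, -5.00526345e+01, -2.28330259e-04,
        1.55464956e-02, -5.83864562e-05]), 'tool_pos': array([139.97127309, 582.91957042, 247.26972375]), 'tcp_rot': array([-1.79896722e+02, -8.64587701e-03,  1.66491789e+02]), 'ft_force': array([-0.08674053,  0.43605957,  0.09031648]), 'wrist_torque': array([0.02375856, 0.06121187, 0.0282914 ]), 'grip_force': 0.0, 'finger_gap': 85.0695364679907}
scene box_full 0.73 [524. 313.   3.] [390. 307.]
scene stud_full_top 0.48 [483. 314. 134.] [418. 257.]
scene box_half 0.62 [559.  72.   5.] [314. 243.]
scene tab_half 0.91 [503.  72. 131.] [338. 196.]
scene tab_empty 0.82 [ 519. -174.  138.] [281. 148.]
scene bottle 0.63 [736. 170.   3.] [269. 298.]
scene cup 0.84 [748. -72.   2.] [221. 234.]
scene jar 0.57 [741.  66.   5.] [247. 267.]
scene stack_a 0.61 [ 591.
[... 273 characters left out ...]
e_full 0.57 [594. 311.  44.] [170. 202.]
top stud_full_top 0.51 [487. 309. 132.] [158. 239.]
top box_half 0.56 [559.  63.   1.] [262. 217.]
top box_empty 0.67 [ 564. -182.    3.] [350. 216.]
top box_empty 0.49 [ 586. -409.   54.] [438. 207.]
top tab_half 0.89 [502.  74. 125.] [254. 234.]
top tab_empty 0.8 [ 514. -175.  138.] [356. 230.]
top tab_empty 0.24 [ 562. -181.    1.] [350. 217.]
top bottle 0.98 [734. 169.   6.] [226. 156.]
top cup 0.59 [748. -72.   4.] [311. 152.]
top cup 0.56 [738. 169.   8.] [226. 154.]
top jar 0.81 [741.  64.   4.] [263. 153.]
top stack_a 0.95 [ 585. -412.   55.] [440. 207.]
top pot_a 0.88 [ 727. -238.   -0.] [369. 160.]
top pot_a 0.76 [729. 312.   3.] [176. 157.]
```

View pics/scene1.png

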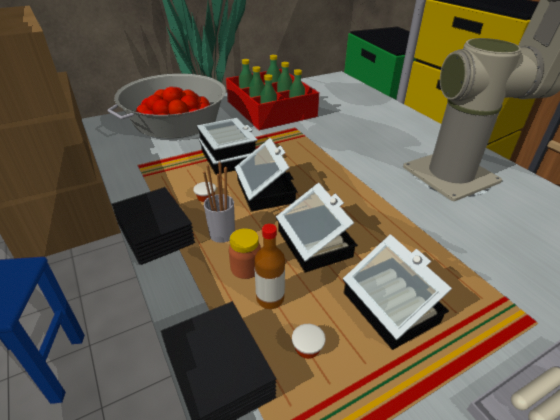

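View pics/top1.png

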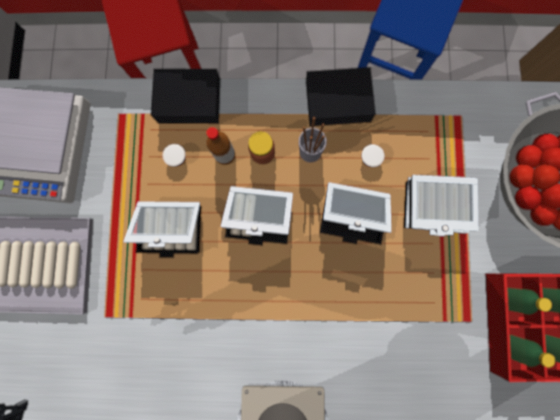

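The full box is the left one in the top view: five rolls, tray around (170,230), stud at (158,239). In the scene view its stud is at (418,257). The network positions agree with the pictures. Next I'll move closer with the gripper shut.

```bash
python3 -m handwheel '[[-1,-3.1,-1.6,0,0,0,0],[-1,-3.1,-1.6,0,0,0,0],[-1,-3.1,-1.6,0,0,0,0],[-1,-3.1,-1.6,0,0,0,0],[-1,-3.1,-1.6,0,0,0,0],[-1,-3.1,-1.6,0,0,0,0],[-1,-3.1,-1.6,0,0,0,0],[-1,-3.1,-1.6,0,0,0,0],[-1,-3.1,-1.6,0,0,0,0],[-1,-3.1,-1.6,0,0,0,0],[-1,0,0,0,0,0,-0.1],[-1,0,0,0,0,0,-0.1]]' 30
python3 - <<'E'
from h import *
for c in('wrist','top'):
    s=shot(c,c+'2')
    for q in('box_full','hinge_full','stud_full_top'):
        for d in place_of(s,q)[:2]: print(c,q,round(d['conf'],2),np.round(d['location'],0),proj(s,d['location']).round())
E
```

```text
time: 2.3
tool_pos: [405.9, 353.7, 248.3]
tcp_rot: [-180.0, 0.0, 178.0]
ft_force: [0.3, 0.2, -0.4]
finger_gap: 0.1
grip_force: 0.0
wrist box_full 0.64 [521. 314.   3.] [259. 261.]
wrist stud_full_top 0.48 [486. 310. 132.] [239. 294.]
top box_full 0.64 [527. 312.   1.] [173. 228.]
top hinge_full 0.84 [592. 315.  46.] [168. 203.]
top stud_full_top 0.49 [488. 311. 135.] [157. 239.]
```

View pics/wrist2.png

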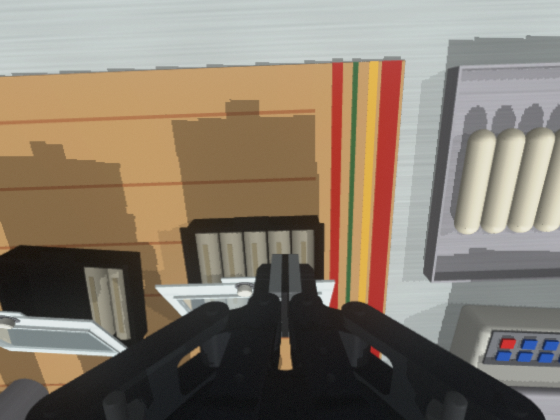

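The wrist view shows the tray's front rim from about (184,228) to (324,217) and the stud at about (244,289), left of the fingers. I'll use these for the yaw and check them against the rim size.

```bash
cat >> h.py <<'E'
def ray(s,u,z):
    K=s['intrinsics']; k1=s['k1']
    a=cv2.undistortPoints(np.array([[u]],float),K,np.array([k1,0,0,0.]))[0,0]
    R=s['R'];c=-R.T@s['t']; d=R.T@np.r_[a,1]; return c+d*(z-c[2])/d[2]
E
python3 - <<'E'
from h import *
s=snapshot('wrist')
a=ray(s,(184,228),42);b=ray(s,(324,217),42);print(a,b,np.linalg.norm(a-b),'yaw',np.degrees(np.arctan2(-(b-a)[0],(b-a)[1])))
t=snapshot('top')
yaw=np.arctan2(-(b-a)[0],(b-a)[1]); ex=np.array([np.cos(yaw),np.sin(yaw),0])
o=(a+b)/2+69*ex; print('origin',o,'hinge',o+68*ex, 'shut stud',o-66*ex)
for z in(120,128,135):print(z,ray(s,(244,288),z),ray(t,(157.5,239.5),z))
for th in(.5,.55,.6,.65,.7):
    r=134*np.cos(th)-10.5*np.sin(th);zz=43+134*np.sin(th)+10.5*np.cos(th); X=o+68*ex-r*ex;X[2]=zz
    print(th,X.round(),proj(s,X).round(1),proj(t,X).round(1))
cv2.imwrite('pics/crop.png',cv2.resize(s['image'][180:330,140:340,::-1],None,fx=4,fy=4))
E
```

```text
[452.19270601 236.51889166  42.        ] [444.62034346 399.71663197  42.        ] 163.37332436643325 yaw 2.6566143153167188
origin [517.33236759 321.3159156   42.        ] hinge [585.25928518 324.46771933  42.        ] shut stud [451.40330051 318.25681198  42.        ]
120 [485.21240846 313.9823537  120.        ] [487.71438597 314.05956243 120.        ]
128 [480.06359021 315.40812733 128.        ] [487.25733046 311.44265648 128.        ]
135 [475.55837424 316.65567926 135.        ] [486.85740688 309.15286377 135.        ]
0.5 [473. 319. 116.] [248.9 274.5] [155.6 245.6]
0.55 [477. 319. 122.] [248.8 281.1] [154.9 243.9]
0.6 [481. 320. 127.] [248.7 288. ] [154.2 242.1]
0.65 [485. 320. 132.] [248.6 295.3] [153.5 240.3]
0.7 [490. 320. 137.] [248.6 302.8] [152.8 238.3]
```

View pics/crop.png

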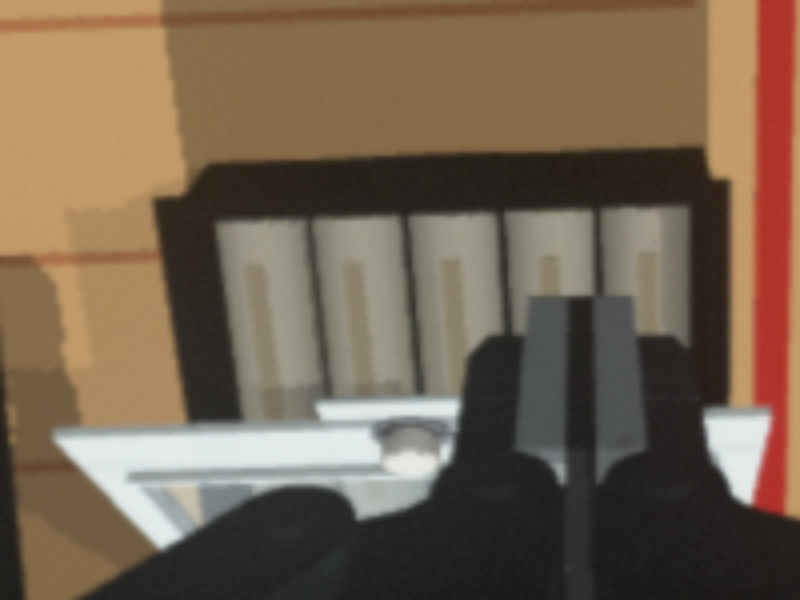

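The crop shows the stud top at full-image pixel (242.5,295), and the lid's front edge from about (154,288) to (332.5,282.5). What I took for the rim was partly shadow.

```bash
python3 - <<'E'
from h import *
s=snapshot('wrist');t=snapshot('top')
for z in (115,125):
    a=ray(s,(154,288),z);b=ray(s,(332.5,282.5),z);print(z,a,b,np.linalg.norm(a-b),np.degrees(np.arctan2(-(b-a)[0],(b-a)[1])))
a=ray(s,(194,234.5),38);b=ray(s,(312.5,231.5),38)
print('rolls',a,b,np.degrees(np.arctan2(-(b-a)[0],(b-a)[1])))
for z in(125,130,135):print(z,ray(s,(242.5,295),z),ray(t,(157.5,239),z))
e=[]
for _ in range(4):
    for c in('wrist','top','scene'):
        q=snapshot(c)
        for n in('box_full','hinge_full','stud_full_top'):
            d=[x for x in place_of(q,n) if abs(x['location'][1]-313)<40][:1]
            if d:e.append((n,c,*d[0]['location']))
for n in('box_full','hinge_full','stud_full_top'):
  for c in('wrist','top','scene'):
    m=[x[2:] for x in e if x[0]==n and x[1]==c]
    if m:print(n,c,len(m),np.median(m,0).round(1))
E
```

```text
115 [485.38543822 225.23993209 115.        ] [485.53286397 399.18273848 115.        ] 173.94286886553434 -0.048561201099369705
125 [479.06978599 230.42137036 125.        ] [479.21150033 397.62546872 125.        ] 167.20415842005417 -0.04856120109936435
rolls [462.61609584 245.72518305  38.        ] [463.9287537  386.60644102  38.        ] -0.5338366521136798
125 [489.6499694  312.82298185 125.        ] [488.6632721  312.48729187 125.        ]
130 [486.27894048 313.75321418 130.        ] [488.37138063 310.85140614 130.        ]
135 [482.90791155 314.6834465  135.        ] [488.07948915 309.21552041 135.        ]
box_full wrist 3 [519.4 313.3   3.3]
box_full top 4 [523.8 313.    1.2]
box_full scene 4 [524.3 311.3   4.5]
hinge_full top 4 [595.  315.1  44.7]
hinge_full scene 4 [589.6 310.7  45.4]
stud_full_top wrist 4 [488.7 311.6 131.1]
stud_full_top top 4 [487.  310.4 134.8]
stud_full_top scene 4 [486.2 312.2 133.3]
```

```bash
python3 -m handwheel '[[-1,0,0,0,0,0,-0.035],[-1,-2,-1.05,0,0,0,0],[-1,-2,-1.05,0,0,0,0],[-1,-2,-1.05,0,0,0,0],[-1,-1.8,-1.05,0,0,0,0],[-1,0,0,2,0,0,0],[-1,0,0,2,0,0,0],[-1,0,0,2,0,0,0],[-1,0,0,1,0,0,0],[-1,0,0,0,0,0,0]]'
python3 - <<'E'
from h import *
s=shot('wrist','wrist3')
for q in('hinge_full','stud_full_top'):
    for d in place_of(s,q)[:2]: print(q,round(d['conf'],2),np.round(d['location'],0),proj(s,d['location']).round())
E
```

```text
time: 6.13
tool_pos: [480.5, 312.4, 175.1]
tcp_rot: [-179.9, -0.3, 180.0]
ft_force: [-0.3, 0.8, -0.2]
finger_gap: 0.1
grip_force: 0.0
stud_full_top 0.77 [489. 312. 130.] [283. 259.]
```

View pics/wrist3.png

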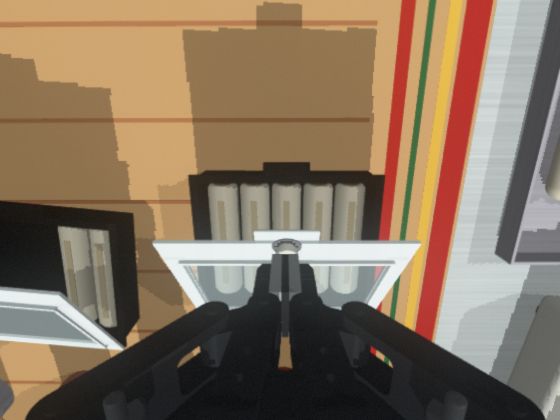

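The stud at (286,247) lies on the finger line (column 285), and the tray is square to the tool. Next I'll push the lid down along its arc.

```bash
python3 -m handwheel '[[-1,0,0,2,0,0,0],[-1,0.15,0,1.2,0,0,0],[-1,0.4,0,1,0,0,0],[-1,0.45,0,0.9,0,0,0],[-1,0.45,0,0.8,0,0,0],[-1,0.35,0,0.95,0,0,0],[-1,0.3,0,0.95,0,0,0],[-1,0.15,0,0.65,0,0,0],[-1,0.2,0,0.65,0,0,0],[-1,0,0,0,0,0,0],[-1,0,0,0,0,0,0]]'
python3 - <<'E'
from h import *
s=shot('wrist','wrist4')
for d in place_of(s,'stud_full_top')[:2]: print(round(d['conf'],2),np.round(d['location'],0),proj(s,d['location']).round())
E
```

```text
time: 7.2
tool_pos: [457.4, 313.2, 86.9]
tcp_rot: [-180.0, -0.0, 180.0]
ft_force: [0.3, -1.0, -0.4]
finger_gap: -0.1
grip_force: 0.0
```

View pics/wrist4.png

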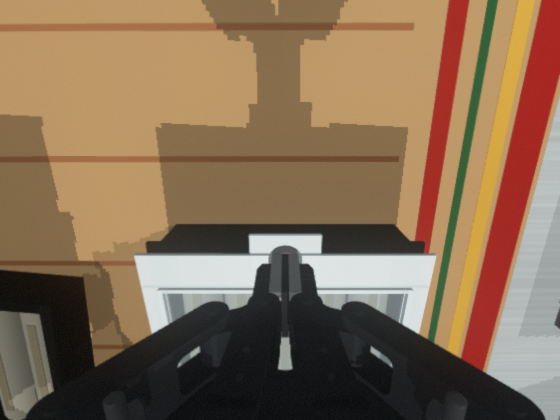

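The lid has followed down. The tab (249–322, row 243) sticks out ahead of the fingertips, which cover the stud at (285,252). I'll continue down gently.

```bash
python3 -m handwheel '[[-1,0.15,0,0.4,0,0,0],[-1,0.15,0,0.4,0,0,0],[-1,0,0,0.3,0,0,0],[-1,0,0,0.2,0,0,0],[-1,0,0,0.1,0,0,0],[-1,0,0,0,0,0,0],[-1,0,0,0,0,0,0]]'
```

```text
time: 7.88
tool_pos: [454.7, 313.3, 73.3]
tcp_rot: [-180.0, 0.0, 180.0]
ft_force: [0.0, 0.3, -0.8]
finger_gap: 0.2
grip_force: 0.0
```

```bash
python3 -m handwheel '[[-1,0,0,0.1,0,0,0],[-1,0,0,0.1,0,0,0],[-1,0,0,0,0,0,0],[-1,0,0,0,0,0,0]]'; python3 -m handwheel '[[-1,0,0,0.1,0,0,0],[-1,0,0,0,0,0,0],[-1,0,0,0,0,0,0]]';python3 -m handwheel '[[-1,0,0,0.1,0,0,0],[-1,0,0,0,0,0,0],[-1,0,0,0,0,0,0]]'
```

```text
time: 8.22
tool_pos: [454.9, 313.5, 71.5]
tcp_rot: [180.0, 0.0, 180.0]
ft_force: [0.0, -0.5, 3.0]
finger_gap: -0.2
grip_force: 1.6
time: 8.47
tool_pos: [454.8, 313.5, 70.4]
tcp_rot: [180.0, 0.0, 180.0]
ft_force: [-0.7, -0.7, 3.8]
finger_gap: -0.3
grip_force: 2.0
time: 8.72
tool_pos: [454.8, 313.5, 69.4]
tcp_rot: [180.0, 0.0, 180.0]
ft_force: [0.0, -0.7, 3.6]
finger_gap: 0.0
grip_force: 2.1
```

```bash
python3 -m handwheel '[[-1,0,0,0.1,0,0,0],[-1,0,0,0,0,0,0],[-1,0,0,0,0,0,0]]'; python3 -m handwheel '[[-1,0,0,0.1,0,0,0],[-1,0,0,0,0,0,0],[-1,0,0,0,0,0,0]]'; python3 -m handwheel '[[-1,0,0,0.05,0,0,0],[-1,0,0,0,0,0,0],[-1,0,0,0,0,0,0]]'
```

```text
time: 8.97
tool_pos: [454.9, 313.5, 68.4]
tcp_rot: [180.0, 0.0, 180.0]
ft_force: [-0.7, 0.7, 4.9]
finger_gap: 0.1
grip_force: 2.2
time: 9.22
tool_pos: [454.9, 313.5, 67.8]
tcp_rot: [180.0, 0.0, 180.0]
ft_force: [-2.2, -0.1, 8.5]
finger_gap: -0.1
grip_force: 4.2
time: 9.47
tool_pos: [454.9, 313.5, 67.6]
tcp_rot: [180.0, 0.0, 180.0]
ft_force: [-3.4, -1.1, 10.8]
finger_gap: 0.1
grip_force: 5.5
```

Force has risen stiffly past 6 N, so the stud is at its stop. Drawing back straight up.

```bash
python3 -m handwheel '[[-1,0,0,-0.2,0,0,0],[-1,0,0,-1,0,0,0],[-1,0,0,-3,0,0,0],[-1,0,0,-3,0,0,0],[-1,1.5,0,-3,0,0,0],[-1,3,0,-2,0,0,0],[-1,3,0,0,0,0,0],[-1,3,0,0,0,0,0],[-1,0,0,0,0,0,0],[-1,0,0,0,0,0,0]]'
python3 - <<'E'
from h import *
s=shot('wrist','wrist5')
for q in('box_full','hinge_full','stud_full_top'):
    for d in place_of(s,q)[:2]: print(q,round(d['conf'],2),np.round(d['location'],0),proj(s,d['location']).round())
for z in (48.5,53.5): print(proj(s,(457,312.5,z)))
E
```

```text
time: 10.3
tool_pos: [348.3, 313.5, 188.9]
tcp_rot: [180.0, 0.0, -179.9]
ft_force: [0.4, 0.1, -0.3]
finger_gap: -0.0
grip_force: 0.0
box_full 0.74 [520. 314.   4.] [285. 325.]
[283.5637365  303.21625729]
[283.54461145 306.24982452]
```

View pics/wrist5.png

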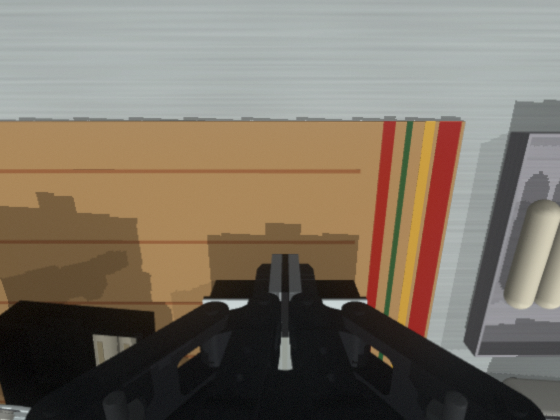

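The lid looks shut, but the fingers hide the stud. The scene camera should show both.

```bash
python3 - <<'E'
from h import *
s=shot('scene','x');
for q in('box_full','hinge_full','stud_full_top','tab_half'):
    for d in place_of(s,q)[:1]: print(q,round(d['conf'],2),np.round(d['location'],0),proj(s,d['location']).round())
print(proj(s,(457,312.5,48.5)),proj(s,(457,312.5,53.5)))
cv2.imwrite('pics/scene6.png',cv2.resize(s['image'][200:350,320:520,::-1],None,fx=4,fy=4,interpolation=2))
E
```

```text
box_full 0.62 [523. 308.   4.] [388. 305.]
hinge_full 0.9 [590. 312.  47.] [367. 306.]
stud_full_top 0.61 [504.  73. 134.] [338. 195.]
tab_half 0.75 [505.  74. 130.] [338. 197.]
[417.48512228 280.75746151] [418.0166842 279.1565394]
```

View pics/scene6.png

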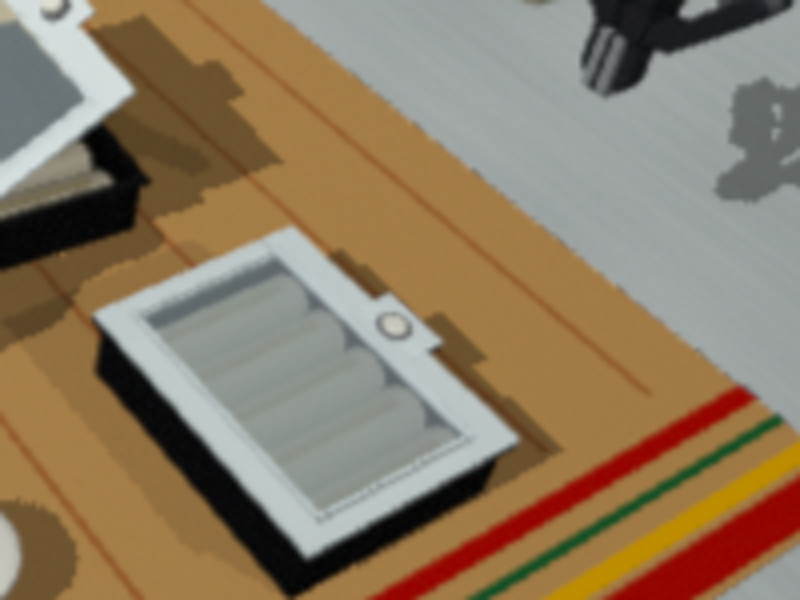

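The lid lies flat and shut. The stud, at crop (394,325), is down in the tab, the box stands where it was, and the half box's lid is still up. The robot is clear, so I'll hand in.

```bash
python3 -c "from bench import *; print(hand_in())"
```

```text
the job is handed in; nothing more can be done
None
```

I shut the full box's lid, pressed its stud to the stop (about 11 N at most), drew the arm back clear, and handed the job in at about 10 s; the hand-in returned no verdict.

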